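Put the carton in the parcel box and snap its door shut

TASK

Pull the parcel box's sprung door open, put the small cardboard carton inside, upright, and slide it right in against the back wall without crushing it. Then push the door shut until its roller catch snaps and it stays flush, and let go. Do not slam the door, and leave everything else on the counter where it is.

Things in the scene. Friction and masses are not known exactly. Their poses are not given: they have to be found in the camera images.
- parcel_box: Dark steel mailbox with a clear roof, fixed on a plinth, left or right of a twin letter box. 150 deep (x), 170 wide (y), 190 high, walls and roof 8 mm; its floor is the plinth's top. Origin: centre of its underside, 20 mm above the counter. +x points into the box, +y to its left. Open front at x = -75 mm, inner back wall at x = +67, inner sides at y = +/-77, roof underside at z = 182 mm.
- door (a joint): The parcel box's door, hinged at its left (+y) edge on a vertical axis; turns clockwise seen from above as it opens towards the robot. 0 = shut and flush, stop at 1.75 rad. About 12 N at the handle pulls it out of its roller catch, about 15 N pushes it back past. The roller acts below about 0.13 rad and draws the door home below about 0.05. Elsewhere friction holds it (0.06 N m).
- door_handle (a point): Grip point on the door's handle: a vertical round steel bar 10 mm thick, 80 mm long (60 below this point, 20 above, then it bends to the door), 138 mm from the hinge axis along the door, its axis 41 mm out from the door's mid-plane; 30 mm free behind it. The point is 175 mm above the counter, 35 mm below the box's top. Door 12 thick, 167 wide, 182 high, top 4 mm below the box's.
- door_hinge (a point): Point on the door's vertical hinge axis, at mid-height of the door, in its mid-plane, 6 mm in front of the box's front edges.
- catch_roller (a point): Centre of the catch's white sprung roller (16 mm across, 28 long along y), which hangs from the roof just inside the front by the right wall; the door's steel tongue, at the top of its free edge, passes under it.
- plinth: Fixed base slab, 290 deep (x) x 370 wide (y) x 20 high, with both boxes on it; origin at the centre of its underside, on the counter. The boxes' fronts are at x = -20 mm, so a flat ledge 125 mm deep lies before them, level with the parcel box's floor.
- carton: Taped cardboard carton, 110 long (x) x 56 wide (y) x 64 high, 0.15 to 0.3 kg, standing loose on the counter to the right. Origin: centre of its underside; z up. Against the back wall, lying lengthways, its origin is at parcel_box x = +12 mm.
- letter_box: Bystander: twin module beside the parcel box, with a letter flap and a lock, no handle; fixed, does not open. Same axes, origin and size.
- stamp: Bystander: wooden hand stamp, 36 mm across, 58 high, standing on the ledge before the letter box, origin at its foot.
- envelopes: Bystander: stack of envelopes, 110 x 150 x 18, on the letter box's top.
- flat_parcel: Bystander: flat parcel, 170 x 120 x 35, to the left.
- tape_roll: Bystander: roll of parcel tape lying flat, 96 mm across, 45 high, behind the carton.
- sanitizer: Bystander: white bottle, 56 mm across, 150 high, far left.
- mug: Bystander: white mug, 80 mm across, 90 high, far right.
- stapler: Bystander: stapler, 130 x 34 x 55, left.
There are look-alikes about, which are no part of the job. Leave any blue or red look-alike of the carton alone.

How it is judged:
By the outcome, as a careful person would: the job done as asked, in the order asked, and still so for the second after the job is handed in, with the robot touching nothing.
It also fails if it takes over 72 s, if anything falls off the work surface, if the arm or the gripper's body presses on something with over 40 N, if the wrist force passes 120 N, or if a joint passes its speed limit or range.

ROBOT

A 6-joint arm with a two-finger parallel gripper is mounted at the origin on the work surface. World frame = base frame: x ahead of the robot, y to its left, z up, the work surface at z = 0. Lengths are in m, angles in rad, forces in N, time in s.
With the tool pointing down it reaches from about 0.3 to 0.875 m from the base axis. Payload 6.4 kg.
Tool frame: the origin (TCP) lies midway between the tips of the shut fingers; the grasp point (between the pads) lies 19 mm behind it; z points along the fingers, y is the line along which they close (so a half turn about z gives the same grasp; the last joint's range is limited). The gripper opens to 85 mm and grips with 20 to 120 N. Pads are 22 mm wide; open, the fingers measure 114 mm over their backs; the gripper's body (76 mm by 85 mm) begins 54 mm behind the grasp point. The pads swing forward as they close: fully open they stand 13 mm farther back than shut.
Start: joints at [-1.373, 0.181, 1.607, -0, 1.354, -0.206], TCP at [0.226, -0.529, 0.231] pointing down, gripper open.
Joint ranges: [-2.99, 2.99], [-0.89, 2.07], [0.3, 2.58], [-1.14, 4.28], [0, 2.63], [-3.12, 3.12]. Speed limits (rad/s): [2.57, 2.57, 3.01, 3.14, 3.14, 3.14].

INTERFACE

Orientations are given as a unit quaternion [x, y, z, w].
In Python, from rig import get_obs, read_camera, calibration, job_done gives the robot as it stands.
- The arm moves only by the shell command python3 -m jog 'ROWS' [FORCE]. ROWS is JSON, a list of rows, each a list of 7 numbers: the shift along the tool's x, y, z in mm, then the turn, a rotation vector about the tool's x, y, z in rad, then the closure, from 0 (fully open) to 1 (shut). In form: [[dx, dy, dz, wx, wy, wz, claw], ...]. A call has exactly 8 rows; each row shifts and turns the commanded pose from where the row before left it, along the tool's axes as they then stand; what a row does not reach is not made up. A row lasts 1/12 s, in which the tool goes at most 41.7 mm and 7.16 degrees, less where a joint would pass 70% of its speed; a pose out of reach is approached as far as the arm can. A call with a gripper value outside its range is refused whole. The fingers move at their own pace and stop on an object; FORCE is the grip in N (left out, the last holds). Time passes only in rows, so rows that do not move let the fingers close, or fill a call up. It gives the time, the measured TCP pose, the force, the opening and the grip force at its end, in the units of the state.
- get_obs(): the state, without advancing time (a new reading comes with each control period).
- read_camera(name): name is "scene" or "top" or "wrist"; returns (picture, depth): 400x640x3 uint8, red, green, blue; 400x640 float32, m along the optical axis (not along the pixel's ray), 0 where there is no reading.
- calibration(name): a dict with "vertical_fov" (degrees; the focal length in pixels is half the picture's height over the tangent of half this angle, whatever the lens; pixels are square), "cx", "cy" (the principal point, pixels), "k1" (the pictures are not rectified: a ray, as slopes to the right and down, at radius r is drawn at 1 + k1 r^2 times it, then the intrinsics apply), "R" (3x3) and "t" (3): a world point X has camera coordinates R X + t. Camera axes: x right, y down, z forward; pixel columns grow to the right and rows downward; lengths in m; the calibration is good to about 2 mm. A picture is of the moment at which its call begins: read the wrist's pose just before it. calibration takes no time and is no camera call; for the wrist camera it gives the pose at the moment of the call.
- job_done(): hands the job in; it is judged then, once.
The state is a dict: "time_s": time; "q": joint angles; "dq": joint speeds; "joint_efforts": joint torques, N m; "tool_pos": TCP position; "tool_rot": TCP orientation; "wrist_force": force on the tool from outside, world axes, zero at the start; "moment": the same for the moment, N m; "opening": finger opening in m; "finger_force": force on a finger pad.
Only numpy, scipy, OpenCV 4.12 (cv2) and the standard library are available. Lean on these libraries where they do the work, as an engineer would, in place of code of your own. Each camera call takes 0.05 s, during which the arm holds its last target. There are 200 camera calls.

## Working session

There is one attempt and no reset: what is moved stays moved. The work goes in short steps, Python scripts to look and compute and a shell command to move; the robot and the scene stay as the last step left them, time stands still between calls to the robot, and variables do not carry over. Pictures are saved under pics/ and viewed, at most 13 in all, crops included, and the job is handed in when it is done.

```bash
ls; mkdir -p pics
cat > h.py <<'E'
import numpy as np, cv2
from rig import get_obs, read_camera, calibration
def K(c):
    f=200/np.tan(np.radians(c["vertical_fov"])/2); return f
def ray(c,u,v):
    f=K(c); d=np.array([(u-c["cx"])/f,(v-c["cy"])/f]); s=d.copy()
    for _ in range(20): s=d/(1+c["k1"]*(s@s))
    R=np.array(c["R"]);t=np.array(c["t"])
    return -R.T@t, R.T@np.array([s[0],s[1],1.])
def onplane(c,u,v,z):
    o,d=ray(c,u,v); return o+d*(z-o[2])/d[2]
def atdepth(c,u,v,D):
    o,d=ray(c,u,v); return o+d*D
def cloud(c,dep):
    f=K(c); v,u=np.mgrid[0:400,0:640].astype(float)
    dx=(u-c["cx"])/f; dy=(v-c["cy"])/f; sx,sy=dx.copy(),dy.copy()
    for _ in range(20):
        k=1+c["k1"]*(sx**2+sy**2); sx=dx/k; sy=dy/k
    P=np.stack([sx*dep,sy*dep,dep],-1)-np.array(c["t"])
    P=P@np.array(c["R"]); P[dep<=0]=np.nan
    return P
def save(n,im): cv2.imwrite(f"pics/{n}.png",im[:,:,::-1])
E
python3 - <<'E'
from h import *
for n in ["scene","top"]:
    c=calibration(n); im,d=read_camera(n); save(n+"0",im); np.savez(f"{n}0.npz",im=im,d=d)
    print(n,{k:np.round(v,3).tolist() for k,v in c.items()}, (d>0).mean())
o=get_obs(); print(o)
E
```

```text
pics
scene {'vertical_fov': 54.631, 'cx': 312.234, 'cy': 197.142, 'k1': -0.063, 'R': [[-0.83, -0.558, 0.018], [-0.393, 0.561, -0.729], [0.396, -0.612, -0.685]], 't': [0.418, 0.308, 0.882]} 0.995796875
top {'vertical_fov': 48.496, 'cx': 315.714, 'cy': 195.681, 'k1': 0.019, 'R': [[0.028, -1.0, 0.002], [-0.996, -0.028, -0.084], [0.084, 0.001, -0.996]], 't': [-0.029, 0.527, 1.364]} 0.99593359375
{'time_s': 0.1, 'q': array([-1.37328015e+00,  1.81437025e-01,  1.60787554e+00,  5.32584275e-06,
        1.35378894e+00, -2.06297712e-01]), 'dq': array([ 0.00023686, -0.00150418, -0.00173885, -0.00062594, -0.00095011,
        0.00094045]), 'joint_efforts': array([ 1.21277659e-03, -4.45871508e+01, -3.52238774e+01, -2.15071082e-04,
        4.14125956e-03, -1.21388851e-05]), 'tool_pos': array([ 0.22585768, -0.5282696 ,  0.23050664]), 'tool_rot': array([ 9.79685781e-01,  2.00537280e-01,  5.91249686e-06, -7.54405303e-04]), 'wrist_force': array([ 0.30739536, -0.27043696, -0.34497107]), 'moment': array([-0.00223833,  0.0784483 , -0.07013929]), 'finger_force': 0.0, 'opening': 0.08536439647553243}
```

View pics/scene0.png

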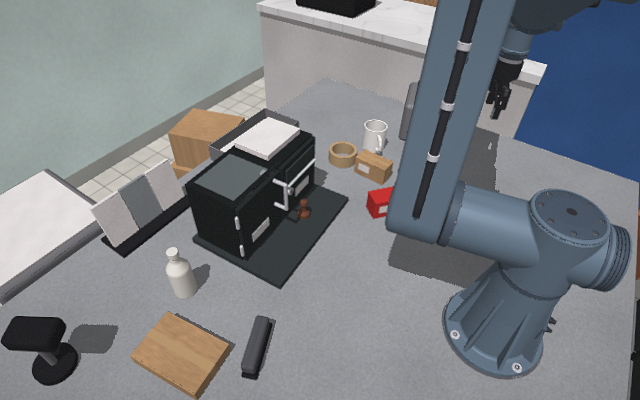

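View pics/top0.png

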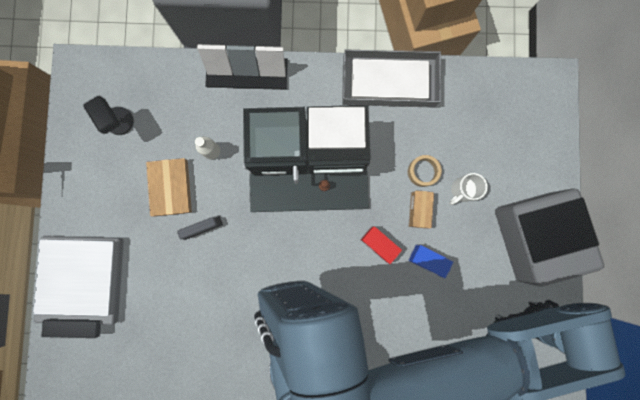

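The scene view shows the steel box with the clear roof (parcel box) at (230,190), its handle at (285,190) and the stamp at (303,209). The top view shows the clear roof at (275,135), the handle at (296,173), the brown carton at (423,209) and the tape roll at (425,170), with the red and blue look-alikes nearer the robot.

Run:
```python
from h import *
C={n:cloud(calibration(n),np.load(n+"0.npz")["d"]) for n in ["top","scene"]}
def rect(P,m,name):
    pts=P[m]; r=cv2.minAreaRect((pts[:,:2]*1000).astype(np.float32)); print(name,m.sum(),"c",np.round(r[0],1),"size",np.round(r[1],1),"ang",round(r[2],2),"z",np.round(np.percentile(pts[:,2]*1000,[5,50,95]),1))
for n,P in C.items():
    z=P[...,2]; im=np.load(n+"0.npz")["im"].astype(int)
    v,u=np.mgrid[0:400,0:640]
    def comp(m,pt,k=3):
        m=cv2.morphologyEx(m.astype(np.uint8),cv2.MORPH_OPEN,np.ones((k,k)))
        _,l=cv2.connectedComponents(m); return l==l[pt[1],pt[0]]
    if n=="top":
        cp,pp,en=(423,209),(265,195),(336,128)
    else: cp,pp,en=(375,160),(280,260),(270,135)
    print(n)
    hsv=cv2.cvtColor(im.astype(np.uint8),cv2.COLOR_RGB2HSV)
    print('carton hsv',hsv[cp[1],cp[0]],'z',z[cp[1],cp[0]], 'plinth',z[pp[1],pp[0]])
    m=comp((z>.055)&(z<.075),cp,2); rect(P,m,"carton top")
    m=comp((z>.012)&(z<.03),pp); rect(P,m,"plinth")
    near=(P[...,0]>.45)&(P[...,0]<.95)&(P[...,1]>-.2)&(P[...,1]<.3)
    m=(z>.2)&(z<.222)&near; rect(P,m,"boxtop")
    m=(z>.222)&(z<.24)&near; rect(P,m,"envelopes")
P=C["top"]
for (u,v) in [(297,165),(297,170),(296,175),(295,178),(325,185),(247,108),(304,108),(246,160),(248,168),(303,165),(275,168),(369,163),(251,210),(369,208)]:
    print((u,v),np.round(P[v,u]*1000))
np.save
im=np.load("top0.npz")["im"]; im2=np.load("scene0.npz")["im"]
save("crops",np.hstack([cv2.resize(im[95:215,235:385],(500,400),interpolation=cv2.INTER_CUBIC)[:, :400],cv2.resize(im2[110:290,180:350],(378,400),interpolation=cv2.INTER_CUBIC)]))
```

```text
top
carton hsv [ 17  97 213] z 0.06699909943141938 plinth 0.016184348416545282
carton top 696 c [ 495.5 -345.3] size [ 55.7 127.7] ang 70.06 z [nan nan nan]
plinth 4143 c [541.8   8.5] size [120.5 369.6] ang 3.66 z [16.7 21.6 26.1]
boxtop 5109 c [657.9  15.7] size [199.9 344.2] ang 3.26 z [205.9 211.3 215.6]
envelopes 2265 c [697.5 -65.5] size [111.4 148.6] ang 1.62 z [225.6 229.5 233.2]
scene
carton hsv [ 16 104 187] z 0.06373325970177922 plinth 0.01816903305156781
carton top 433 c [ 462.5 -355.7] size [131.7  97.2] ang 52.6 z [nan nan nan]
plinth 4713 c [624.6  14.2] size [290.7 372. ] ang 3.16 z [17.  20.3 23.6]
boxtop 4430 c [656.9  16.3] size [201.2 347.9] ang 2.95 z [204.3 210.1 212.8]
envelopes 1410 c [695.3 -65. ] size [112.4 155.8] ang 2.0 z [225.1 228.3 230.1]
(297, 165) [594.  39. 209.]
(297, 170) [593.  42. 117.]
(296, 175) [568.  41. 200.]
(295, 178) [560.  44. 197.]
(325, 185) [555. -41.  83.]
(247, 108) [746. 180. 214.]
(304, 108) [751.  24. 214.]
(246, 160) [604. 178. 209.]
(248, 168) [587. 177. 173.]
(303, 165) [595.  22. 206.]
(275, 168) [591. 102. 164.]
(369, 163) [ 605. -157.  206.]
(251, 210) [477. 186.  22.]
(369, 208) [ 495. -183.    6.]
```

View pics/crops.png

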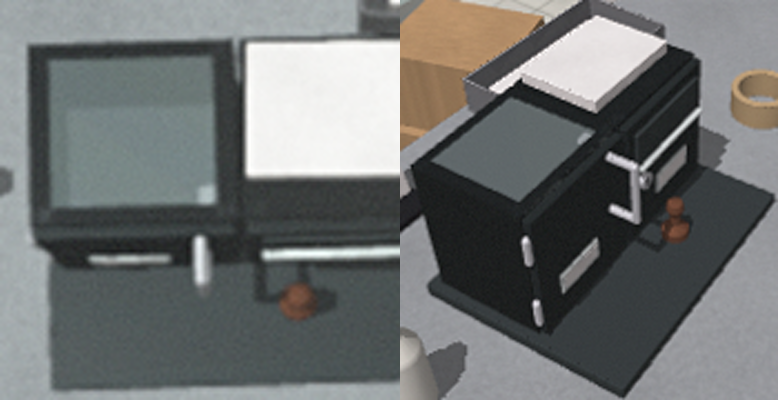

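The crop shows the clear-roofed left box as the parcel box, with its hinge knuckles on the left edge, handle on the right, and white roller at top right inside. Next I refine the poses.

Run:
```python
from h import *
c=calibration("wrist"); o=get_obs()
from scipy.spatial.transform import Rotation as Rt
T=Rt.from_quat(o["tool_rot"]).as_matrix(); R=np.array(c["R"])
print("cam in tool mm",np.round(T.T@(-R.T@np.array(c["t"])-o["tool_pos"])*1000),"fwd",np.round(T.T@R[2],2),"right",np.round(T.T@R[0],2),c["vertical_fov"])
for n,win in [("top",(400,445,180,235)),("scene",(350,398,145,185))]:
    D=np.load(n+"0.npz"); cal=calibration(n); P=cloud(cal,D["d"]); im=D["im"]; hsv=cv2.cvtColor(im,cv2.COLOR_RGB2HSV)
    m=np.zeros((400,640),bool); m[win[2]:win[3],win[0]:win[1]]=1
    z=P[...,2]
    m&=(hsv[...,1]>60)&(hsv[...,0]<30)&(z>.057)&(z<.072)
    _,l,st,_=cv2.connectedComponentsWithStats(m.astype(np.uint8)); m=l==1+np.argmax(st[1:,4])
    cn=max(cv2.findContours(m.astype(np.uint8),0,2)[0],key=cv2.contourArea)
    zz=np.median(z[m]); w=np.array([onplane(cal,u,v,zz)[:2] for u,v in cn[:,0]])*1000
    r=cv2.minAreaRect(w.astype(np.float32)); print(n,"carton z",zz,"c",np.round(r[0],1),np.round(r[1],1),round(r[2],1), "px",m.sum())
# plinth/box edges in plinth frame
for n in ["top","scene"]:
    D=np.load(n+"0.npz"); P=cloud(calibration(n),D["d"]).reshape(-1,3); rgb=D["im"].reshape(-1,3).astype(int)
    k=np.isfinite(P[:,2])&(P[:,0]>.4)&(P[:,0]<.85)&(P[:,1]>-.25)&(P[:,1]<.3); P=P[k]*1000; rgb=rgb[k]
    # front plane of door/letterbox: points with z 60..190, x<630 near front
    top=P[(P[:,2]>203)&(P[:,2]<217)]
    # front roof edge: for y bins, min x
    ys=np.arange(-145,176,8); fx=[]
    for y in ys:
        s=top[abs(top[:,1]-y)<4]; fx.append(np.percentile(s[:,0],3) if len(s)>10 else np.nan)
    fx=np.array(fx); g=np.isfinite(fx); p=np.polyfit(ys[g],fx[g],1); r=fx-np.polyval(p,ys); g&=abs(r)<5; p=np.polyfit(ys[g],fx[g],1)
    print(n,"roof front x=",p, "resid",np.round(np.nanstd((fx-np.polyval(p,ys))[g]),1))
    xs=np.arange(620,740,8); ly=[np.percentile(top[abs(top[:,0]-x)<4][:,1],98) for x in xs]; ry=[np.percentile(top[abs(top[:,0]-x)<4][:,1],2) for x in xs]
    print(" left y fit",np.polyfit(xs-675,ly,1)," right", np.polyfit(xs-675,ry,1))
    s=P[(P[:,2]>70)&(P[:,2]<190)&(P[:,0]<620)&(P[:,1]>50)&(P[:,1]<170)]
    if len(s)>50: print(" door front fit",np.polyfit(s[:,1]-100,s[:,0],1),len(s))
    b=(rgb.min(1)>120)&(P[:,2]>95)&(P[:,2]<203)&(P[:,0]<597)&(P[:,1]>15)&(P[:,1]<60)
    print(" handle pts",b.sum()); 
    for z0,z1 in [(100,120),(120,140),(140,160),(160,180),(180,203)]:
        q=P[b&(P[:,2]>z0)&(P[:,2]<z1)]
        if len(q): print("  ",z0,len(q),np.round(q.mean(0)),np.round(q.min(0)),np.round(q.max(0)))
    q=P[(P[:,2]>40)&(P[:,2]<90)&(P[:,0]<580)&(P[:,1]<0)]; print(" stamp",np.round(np.median(q,0)),np.round(q.min(0)),np.round(q.max(0)))
```

```text
cam in tool mm [  72.   -1. -143.] fwd [-0.28 -0.    0.96] right [0. 1. 0.] 66.332569625141
top carton z 0.06508047615675672 c [ 493.3 -336.5] [ 57.3 109.5] 86.5 px 677
scene carton z 0.06401051607016367 c [ 489.5 -332.9] [ 65.5 113.5] 86.7 px 414
top roof front x= [-4.27338428e-02  5.98791288e+02] resid 1.5
 left y fit [8.35692713e-02 1.84130278e+02]  right [ 1.6600252e-02 -1.5021034e+02]
 door front fit [-5.76303743e-02  5.90241457e+02] 255
 handle pts 56
   100 4 [576.  42. 118.] [567.  41. 118.] [590.  42. 119.]
   120 5 [580.  42. 121.] [569.  41. 121.] [587.  42. 122.]
   180 47 [573.  45. 200.] [554.  41. 194.] [593.  50. 203.]
 stamp [ 416. -186.   66.] [ 400. -235.   40.] [572. -27.  83.]
scene roof front x= [-4.42151164e-02  5.96133594e+02] resid 1.1
 left y fit [6.11046802e-02 1.89051984e+02]  right [  1.70555438 -39.88827357]
 door front fit [-4.57636585e-02  5.88211280e+02] 1109
 handle pts 164
   100 35 [575.  47. 118.] [553.  42. 114.] [592.  51. 120.]
   120 20 [565.  48. 125.] [552.  44. 120.] [591.  51. 137.]
   140 15 [555.  49. 150.] [553.  46. 141.] [560.  51. 159.]
   160 19 [555.  48. 170.] [551.  44. 160.] [560.  50. 180.]
   180 75 [569.  47. 196.] [551.  26. 180.] [594.  51. 202.]
 stamp [ 421. -177.   64.] [ 400. -232.   40.] [568. -26.  80.]
```

```bash
for i in 1 2 3; do python3 -m jog '[[0,0,-5,0,0,-0.116,0.4],[0,0,-5,0,0,-0.116,0.4],[0,0,-5,0,0,-0.116,0.4],[0,0,-5,0,0,-0.116,0.4],[0,0,-5,0,0,-0.116,0.4],[0,0,-5,0,0,-0.116,0.4],[0,0,-5,0,0,-0.116,0.4],[0,0,-5,0,0,-0.116,0.4]]' 40; done
cat >> h.py <<'E'
from scipy.spatial.transform import Rotation as Rt
def st():
    o=get_obs(); T=Rt.from_quat(o["tool_rot"]).as_matrix()
    print("t",round(o["time_s"],2),"pos",np.round(o["tool_pos"]*1000,1),"yawx",round(float(np.arctan2(T[1,0],T[0,0])),3),"z",np.round(T[:,2],3),"F",np.round(o["wrist_force"],1),"op",round(o["opening"]*1000,1),"ff",round(o["finger_force"],1),"q",np.round(o["q"],2)); return o,T
def delta(target_mm,grasp=False):
    o,T=st(); p=o["tool_pos"]*1000-(T[:,2]*19 if grasp else 0); d=T.T@(np.array(target_mm)-p); print("delta tool mm",np.round(d,1)); return d
E
python3 -c "
from h import *
delta([480,47,350])"
```

```text
time_s: 0.77
tool_pos: [0.2259, -0.5284, 0.271]
tool_rot: [0.785, 0.62, 0.0, -0.0]
wrist_force: [0.3, 0.2, 0.6]
opening: 0.0514
finger_force: 0.0
time_s: 1.43
tool_pos: [0.2259, -0.5285, 0.311]
tool_rot: [0.424, 0.906, 0.0, -0.0]
wrist_force: [0.4, 0.4, -0.3]
opening: 0.0513
finger_force: 0.0
time_s: 2.1
tool_pos: [0.2259, -0.5285, 0.3509]
tool_rot: [-0.026, 1.0, 0.001, -0.0]
wrist_force: [-0.4, 0.7, 0.6]
opening: 0.0512
finger_force: 0.0
t 2.1 pos [ 225.9 -528.5  350.9] yawx -3.09 z [-0.     0.001 -1.   ] F [-0.4  0.7  0.6] op 51.2 ff 0.0 q [-1.37  0.11  1.45 -0.    1.58 -3.  ]
delta tool mm [-283.7  561.5    1.5]
```

```bash
for i in 1 2; do python3 -m jog '[[-17.7,35.1,0,0,0,0,0.4],[-17.7,35.1,0,0,0,0,0.4],[-17.7,35.1,0,0,0,0,0.4],[-17.7,35.1,0,0,0,0,0.4],[-17.7,35.1,0,0,0,0,0.4],[-17.7,35.1,0,0,0,0,0.4],[-17.7,35.1,0,0,0,0,0.4],[-17.7,35.1,0,0,0,0,0.4]]' >/dev/null; done
python3 - <<'E'
from h import *
import pickle
st(); c=calibration("wrist"); im,d=read_camera("wrist"); save("w1",im); pickle.dump((c,im,d),open("w1.pkl","wb"))
P=cloud(c,d)*1000; hsv=cv2.cvtColor(im,cv2.COLOR_RGB2HSV)
z=P[...,2]
b=(im.min(2)>120)&(z>95)&(z<205)&(P[...,0]>500)&(P[...,0]<600)&(P[...,1]>15)&(P[...,1]<80)
for z0 in range(100,205,15):
    q=P[b&(z>z0)&(z<z0+15)]
    if len(q): print(z0,len(q),np.round(np.median(q,0)),np.round(q.min(0)),np.round(q.max(0)))
top=P[(z>203)&(z<217)]
ys=np.arange(-100,170,8); fx=np.array([np.percentile(s[:,0],3) if len(s:=top[abs(top[:,1]-y)<4])>10 else np.nan for y in ys]); g=np.isfinite(fx)
p=np.polyfit(ys[g],fx[g],1); r=fx-np.polyval(p,ys); g&=abs(r)<4; p=np.polyfit(ys[g],fx[g],1); print("roof front",p,g.sum(),np.nanstd(r[g]))
f=P[(z>60)&(z<190)&(P[...,0]>560)&(P[...,0]<610)&(P[...,1]>60)&(P[...,1]<165)]
print("door",np.polyfit(f[:,1]-100,f[:,0],1),len(f), "plinth z",np.median(z[(P[...,0]>480)&(P[...,0]<560)&(P[...,1]>80)&(P[...,1]<160)]))
E
```

```text
t 3.43 pos [483.1  47.5 351.1] yawx -3.095 z [-0. -0. -1.] F [ 1.2 -0.4  0.6] op 51.1 ff 0.0 q [-0.15 -0.1   1.66 -0.    1.58 -1.76]
115 20 [553.  48. 120.] [551.  45. 116.] [591.  51. 129.]
130 23 [553.  47. 138.] [551.  40. 130.] [555.  49. 145.]
145 22 [553.  47. 153.] [551.  41. 145.] [555.  49. 160.]
160 23 [553.  47. 168.] [551.  40. 161.] [556.  49. 175.]
175 22 [552.  47. 182.] [551.  40. 175.] [554.  48. 189.]
190 301 [570.  45. 199.] [551.  40. 190.] [591.  51. 202.]
roof front [-3.93330884e-02  5.95796282e+02] 11 2.0764854789985816
door [-6.38723926e-02  5.87972206e+02] 2468 plinth z 408.19295581303265
```

View pics/w1.png

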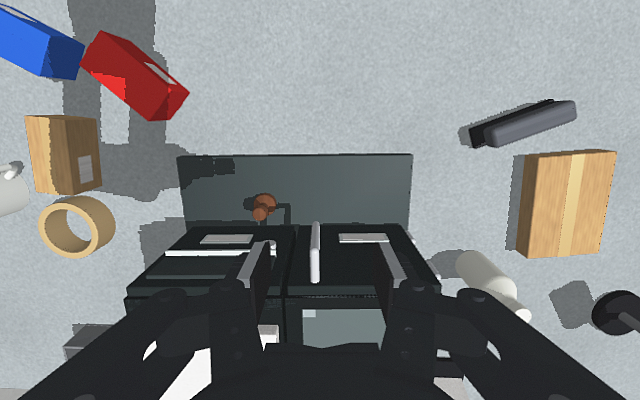

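Wrist view (image top is toward the robot): the fingers straddle the handle bar at (315,250), with the stamp at (263,205) and carton at (62,155). The bar axis comes out at about (557,46) mm, consistent with the door plane. Going down to grip it.

```bash
python3 -m jog '[[-9.2,-0.6,0,0,0,0,0.4],[-9.2,-0.6,0,0,0,0,0.4],[-9.2,-0.6,0,0,0,0,0.4],[-9.2,-0.6,0,0,0,0,0.4],[-9.2,-0.6,0,0,0,0,0.4],[-9.2,-0.6,0,0,0,0,0.4],[-9.2,-0.6,0,0,0,0,0.4],[-9.2,-0.6,0,0,0,0,0.4]]' >/dev/null
python3 -m jog '[[0,0,24.4,0,0,0,0.4],[0,0,24.4,0,0,0,0.4],[0,0,24.4,0,0,0,0.4],[0,0,24.4,0,0,0,0.4],[0,0,24.4,0,0,0,0.4],[0,0,24.4,0,0,0,0.4],[0,0,24.4,0,0,0,0.4],[0,0,24.4,0,0,0,0.4]]'
python3 -m jog '[[0,0,0,0,0,0,0.7],[0,0,0,0,0,0,0.8],[0,0,0,0,0,0,0.9],[0,0,0,0,0,0,1],[0,0,0,0,0,0,1],[0,0,0,0,0,0,1],[0,0,0,0,0,0,1],[0,0,0,0,0,0,1]]' 60; python3 -c "
from h import *
st()"
```

```text
time_s: 4.82
tool_pos: [0.5571, 0.0437, 0.155]
tool_rot: [-0.023, 1.0, -0.0, 0.0]
wrist_force: [0.4, -0.2, -0.4]
opening: 0.0514
finger_force: 0.0
time_s: 5.48
tool_pos: [0.5581, 0.0431, 0.158]
tool_rot: [-0.023, 1.0, -0.001, 0.002]
wrist_force: [0.9, -5.4, 4.8]
opening: 0.0087
finger_force: 58.8
t 5.48 pos [558.1  43.1 158. ] yawx -3.096 z [ 0.004 -0.001 -1.   ] F [ 0.9 -5.4  4.8] op 8.7 ff 58.8 q [-0.13  0.22  1.72 -0.    1.2  -1.75]
```

```bash
python3 -m jog '[[3.44,1.07,0,0,0,0.025,1],[3.44,1.07,0,0,0,0.025,1],[3.44,1.07,0,0,0,0.025,1],[3.44,1.07,0,0,0,0.025,1],[3.44,1.07,0,0,0,0.025,1],[3.44,1.07,0,0,0,0.025,1],[3.44,1.07,0,0,0,0.025,1],[3.44,1.07,0,0,0,0.025,1]]'; python3 -c "
from h import *
st()"
```

```text
time_s: 6.15
tool_pos: [0.5307, 0.0524, 0.158]
tool_rot: [0.078, 0.997, -0.001, 0.002]
wrist_force: [-1.7, -7.6, 7.9]
opening: 0.0085
finger_force: 60.5
t 6.15 pos [530.7  52.4 158. ] yawx 2.986 z [ 0.003 -0.002 -1.   ] F [-1.7 -7.6  7.9] op 8.5 ff 60.5 q [-0.12  0.17  1.78 -0.    1.19 -1.54]
```

```bash
for i in 1 2; do python3 -m jog '[[9.55,3.21,0,0,0,0.07,1],[9.55,3.21,0,0,0,0.07,1],[9.55,3.21,0,0,0,0.07,1],[9.55,3.21,0,0,0,0.07,1],[9.55,3.21,0,0,0,0.07,1],[9.55,3.21,0,0,0,0.07,1],[9.55,3.21,0,0,0,0.07,1],[9.55,3.21,0,0,0,0.07,1]]'; done; python3 -c "
from h import *
st()"
```

```text
time_s: 6.82
tool_pos: [0.4696, 0.1052, 0.158]
tool_rot: [0.351, 0.936, -0.001, 0.001]
wrist_force: [-7.8, -7.7, 12.6]
opening: 0.0089
finger_force: 61.2
time_s: 7.48
tool_pos: [0.4465, 0.1832, 0.158]
tool_rot: [0.596, 0.803, -0.0, -0.0]
wrist_force: [-7.3, -3.0, 12.8]
opening: 0.0086
finger_force: 60.9
t 7.48 pos [446.5 183.2 158. ] yawx 1.864 z [-0.001  0.    -1.   ] F [-7.3 -3.  12.8] op 8.6 ff 60.9 q [ 0.14  0.06  1.9   0.    1.18 -0.15]
```

```bash
python3 -m jog '[[4.8,1.52,0,0,0,0.035,1],[4.8,1.52,0,0,0,0.035,1],[4.8,1.52,0,0,0,0.035,1],[4.8,1.52,0,0,0,0.035,1],[4.8,1.52,0,0,0,0.035,1],[4.8,1.52,0,0,0,0.035,1],[4.8,1.52,0,0,0,0.035,1],[4.8,1.52,0,0,0,0.035,1]]'
python3 -m jog '[[0,0,0,0,0,0,1],[0,0,0,0,0,0,0.8],[0,0,0,0,0,0,0.6],[0,0,0,0,0,0,0.4],[0,0,0,0,0,0,0.4],[0,0,0,0,0,0,0.4],[0,0,0,0,0,0,0.4],[0,0,0,0,0,0,0.4]]' 
python3 -m jog '[[0,0,-26,0,0,0,0.4],[0,0,-26,0,0,0,0.4],[0,0,-26,0,0,0,0.4],[0,0,-26,0,0,0,0.4],[0,0,-26,0,0,0,0.4],[0,0,-26,0,0,0,0.4],[0,0,-26,0,0,0,0.4],[0,0,-26,0,0,0,0.4]]'
python3 - <<'E'
from h import *
st(); im,d=read_camera("top"); P=cloud(calibration("top"),d)*1000; save("t2",im[80:280,200:470]) 
z=P[...,2]; f=P[(z>195)&(z<215)&(P[...,0]>400)&(P[...,0]<585)&(P[...,1]>120)&(P[...,1]<230)]
print(len(f),np.round(f.min(0)),np.round(f.max(0)))
g=f[(f[:,0]<570)&(f[:,1]<205)]; print("door top line y(x)",np.polyfit(g[:,0]-500,g[:,1],1),len(g))
E
```

```text
time_s: 8.15
tool_pos: [0.4523, 0.2234, 0.158]
tool_rot: [0.702, 0.713, 0.0, -0.0]
wrist_force: [-6.3, -0.3, 11.1]
opening: 0.0089
finger_force: 60.9
time_s: 8.82
tool_pos: [0.4526, 0.2223, 0.156]
tool_rot: [0.701, 0.713, -0.0, -0.0]
wrist_force: [-0.1, 0.4, -0.6]
opening: 0.0513
finger_force: 0.0
time_s: 9.48
tool_pos: [0.4524, 0.2223, 0.3654]
tool_rot: [0.701, 0.713, 0.0, -0.0]
wrist_force: [0.4, -0.3, 0.5]
opening: 0.0512
finger_force: 0.0
t 9.48 pos [452.4 222.3 365.4] yawx 1.588 z [ 0.  0. -1.] F [ 0.4 -0.3  0.5] op 51.2 ff 0.0 q [ 0.22 -0.06  1.6   0.    1.61  0.2 ]
350 [425. 178. 195.] [585. 228. 213.]
door top line y(x) [-2.18442961e-02  1.84020315e+02] 297
```

View pics/t2.png

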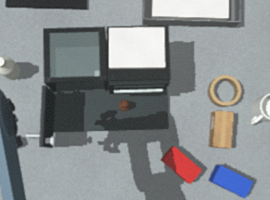

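The crop shows the door fully open, standing out at left from (45,85) to (45,145), handle at (33,137); the carton is at (223,128) and has not moved. Now to the carton.

```bash
for i in 1 2; do python3 -m jog '[[0,0,0,0,0,-0.093,0],[0,0,0,0,0,-0.093,0],[0,0,0,0,0,-0.093,0],[0,0,0,0,0,-0.093,0],[0,0,0,0,0,-0.093,0],[0,0,0,0,0,-0.093,0],[0,0,0,0,0,-0.093,0],[0,0,0,0,0,-0.093,0]]' >/dev/null; done
for i in 1 2; do python3 -m jog '[[-2.5,-34.7,0,0,0,0,0],[-2.5,-34.7,0,0,0,0,0],[-2.5,-34.7,0,0,0,0,0],[-2.5,-34.7,0,0,0,0,0],[-2.5,-34.7,0,0,0,0,0],[-2.5,-34.7,0,0,0,0,0],[-2.5,-34.7,0,0,0,0,0],[-2.5,-34.7,0,0,0,0,0]]'>/dev/null; done
cat > carton.py <<'E'
from h import *
def carton(z0,z1,xlim,ylim,name=None):
    c=calibration("wrist"); im,d=read_camera("wrist"); 
    if name: save(name,im)
    P=cloud(c,d); hsv=cv2.cvtColor(im,cv2.COLOR_RGB2HSV); z=P[...,2]
    m=(hsv[...,0]<30)&(hsv[...,1]>50)&(hsv[...,2]>60)&(z>z0)&(z<z1)&(P[...,0]>xlim[0])&(P[...,0]<xlim[1])&(P[...,1]>ylim[0])&(P[...,1]<ylim[1])
    m=cv2.morphologyEx(m.astype(np.uint8),cv2.MORPH_CLOSE,np.ones((5,5)))
    _,l,s,_=cv2.connectedComponentsWithStats(m); m=l==1+np.argmax(s[1:,4])
    zz=np.median(z[m]); cn=max(cv2.findContours(m.astype(np.uint8),0,2)[0],key=cv2.contourArea)
    w=np.array([onplane(c,u,v,zz)[:2] for u,v in cn[:,0]])*1000
    r=cv2.minAreaRect(w.astype(np.float32)); print("carton top z",round(zz*1000,1),"c",np.round(r[0],1),np.round(r[1],1),round(r[2],1),m.sum()); print(np.round(cv2.boxPoints(r)))
E
python3 - <<'E'
from carton import *
st(); carton(.052,.076,(.41,.58),(-.42,-.27),"w3")
E
```

```text
t 12.2 pos [ 455.6 -336.1  363.8] yawx 3.075 z [-0.  0. -1.] F [ 0.8 -0.3 -0.8] op 85.5 ff 0.0 q [-0.85  0.08  1.45  0.    1.61 -2.35]
carton top z nan c [nan nan] [0. 0.] 0.0 2703
[[nan nan]
 [nan nan]
 [nan nan]
 [nan nan]]
```

View pics/w3.png

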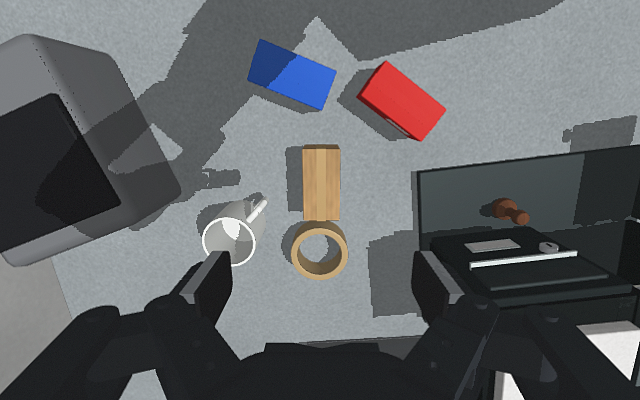

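The wrist view shows the carton top at columns 303–340, rows 145–220, with the tape roll right behind it at (320,250). I'll measure the carton with a NaN-safe median.

```bash
sed -i 's/np.median(z\[m\])/np.nanmedian(z[m])/' carton.py
python3 - <<'E'
from carton import *
carton(.054,.076,(.41,.58),(-.42,-.27)); carton(.058,.072,(.41,.58),(-.42,-.27))
c=calibration("wrist")
for zz in (.064,): print([np.round(onplane(c,u,v,zz)*1000) for u,v in [(303,145),(339,145),(341,220),(302,220)]])
E
```

```text
carton top z 64.2 c [ 490.7 -337.9] [ 55.4 111.3] 86.5 2704
[[ 433. -362.]
 [ 544. -369.]
 [ 548. -314.]
 [ 437. -307.]]
carton top z 64.2 c [ 491.1 -338.1] [ 55.1 110. ] 86.6 2703
[[ 434. -362.]
 [ 544. -369.]
 [ 548. -314.]
 [ 438. -307.]]
[array([ 429., -359.,   64.]), array([ 433., -308.,   64.]), array([ 547., -311.,   64.]), array([ 543., -371.,   64.])]
```

```bash
python3 -m jog '[[-5,0,34,0,0,0,0],[-5,0,34,0,0,0,0],[-5,0,34,0,0,0,0],[-5,0,34,0,0,0,0],[-5,0,34,0,0,0,0],[0,0,34,0,0,0,0],[0,0,34,0,0,0,0],[0,0,34,0,0,0,0]]' >/dev/null
python3 -m jog '[[0,0,8.5,0,0,0,0],[0,0,8.5,0,0,0,0],[0,0,8.5,0,0,0,0],[0,0,8.5,0,0,0,0],[0,0,8.5,0,0,0,0],[0,0,8.5,0,0,0,0],[0,0,8.5,0,0,0,0],[0,0,8.5,0,0,0,0]]'
python3 -m jog '[[0,0,0,0,0,0,0.1],[0,0,0,0,0,0,0.2],[0,0,0,0,0,0,0.3],[0,0,0,0,0,0,0.4],[0,0,0,0,0,0,0.5],[0,0,0,0,0,0,0.5],[0,0,0,0,0,0,0.5],[0,0,0,0,0,0,0.5]]' 30
python3 -m jog '[[0,0,-4,0,0,0,0.5],[0,0,-4,0,0,0,0.5],[0,0,-4,0,0,0,0.5],[0,0,-4,0,0,0,0.5],[0,0,-4,0,0,0,0.5],[0,0,-4,0,0,0,0.5],[0,0,-4,0,0,0,0.5],[0,0,-4,0,0,0,0.5]]'; python3 -c "
from h import *
st()"
```

```text
time_s: 13.68
tool_pos: [0.4812, -0.3362, 0.0238]
tool_rot: [0.033, 0.999, -0.0, 0.0]
wrist_force: [-0.1, 0.4, -0.2]
opening: 0.0855
finger_force: 0.0
time_s: 14.35
tool_pos: [0.4814, -0.3366, 0.0248]
tool_rot: [0.033, 0.999, -0.001, 0.001]
wrist_force: [-0.9, -1.5, 4.4]
opening: 0.0557
finger_force: 33.9
time_s: 15.02
tool_pos: [0.481, -0.3359, 0.0565]
tool_rot: [0.033, 0.999, 0.0, 0.0]
wrist_force: [0.2, 0.2, -3.0]
opening: 0.0558
finger_force: 33.3
t 15.02 pos [ 481.  -335.9   56.5] yawx 3.076 z [ 0.  0. -1.] F [ 0.2  0.2 -3. ] op 55.8 ff 33.3 q [-0.81  0.42  1.69  0.    1.03 -2.32]
```

```bash
python3 -m jog '[[5.1,-0.3,-10,0,0,0,0.5],[5.1,-0.3,-10,0,0,0,0.5],[5.1,-0.3,-10,0,0,0,0.5],[5.1,-0.3,-10,0,0,0,0.5],[5.1,-0.3,-10,0,0,0,0.5],[5.1,-0.3,-10,0,0,0,0.5],[5.1,-0.3,-10,0,0,0,0.5],[5.1,-0.3,-10,0,0,0,0.5]]' >/dev/null
for i in 1 2; do python3 -m jog '[[1.7,26.3,0,0,0,0,0.5],[1.7,26.3,0,0,0,0,0.5],[1.7,26.3,0,0,0,0,0.5],[1.7,26.3,0,0,0,0,0.5],[1.7,26.3,0,0,0,0,0.5],[1.7,26.3,0,0,0,0,0.5],[1.7,26.3,0,0,0,0,0.5],[1.7,26.3,0,0,0,0,0.5]]'>/dev/null; done
python3 -m jog '[[0,0,0,0,0,-0.016,0.5],[0,0,0,0,0,-0.016,0.5],[0,0,0,0,0,-0.016,0.5],[0,0,0,0,0,-0.016,0.5],[0,0,0,0,0,-0.016,0.5],[0,0,0,0,0,-0.016,0.5],[0,0,0,0,0,-0.018,0.5],[0,0,0,0,0,0,0.5]]'
python3 - <<'E'
from h import *
delta([549,86,46])
im,d=read_camera("scene"); P=cloud(calibration("scene"),d)*1000; z=P[...,2]
m=(z>30)&(P[...,0]>380)&(P[...,0]<520)&(P[...,1]>55)&(P[...,1]<120)
hsv=cv2.cvtColor(im,cv2.COLOR_RGB2HSV); m&=(hsv[...,0]<30)&(hsv[...,1]>60)
q=P[m]; print(len(q),np.round(np.percentile(q,[2,98],axis=0)))
E
```

```text
time_s: 17.68
tool_pos: [0.4406, 0.0856, 0.136]
tool_rot: [-0.024, 1.0, -0.0, -0.0]
wrist_force: [-0.4, -0.2, -2.9]
opening: 0.0558
finger_force: 33.8
t 17.68 pos [440.6  85.6 136. ] yawx -3.093 z [-0. -0. -1.] F [-0.4 -0.2 -2.9] op 55.8 ff 33.8 q [-0.07  0.01  2.   -0.    1.13 -1.69]
delta tool mm [-108.3   -4.9   90. ]
1088 [[396.  61. 115.]
 [504. 118. 187.]]
```

```bash
python3 -m jog '[[-12.9,-0.6,0,0,0,0,0.5],[-12.9,-0.6,0,0,0,0,0.5],[-12.9,-0.6,0,0,0,0,0.5],[-12.9,-0.6,0,0,0,0,0.5],[-12.9,-0.6,0,0,0,0,0.5],[-12.9,-0.6,0,0,0,0,0.5],[-12.9,-0.6,0,0,0,0,0.5],[-12.9,-0.6,0,0,0,0,0.5]]'
python3 -m jog '[[0,0,11,0,0,0,0.5],[0,0,11,0,0,0,0.5],[0,0,11,0,0,0,0.5],[0,0,11,0,0,0,0.5],[0,0,11,0,0,0,0.5],[0,0,11,0,0,0,0.5],[0,0,11,0,0,0,0.5],[0,0,11,0,0,0,0.5]]'
python3 -m jog '[[0,0,0.6,0,0,0,0.5],[0,0,0.6,0,0,0,0.5],[0,0,0.6,0,0,0,0.5],[0,0,0.6,0,0,0,0.5],[0,0,0.6,0,0,0,0.5],[0,0,0.6,0,0,0,0.5],[0,0,0,0,0,0,0.5],[0,0,0,0,0,0,0.5]]'
```

```text
time_s: 18.4
tool_pos: [0.5445, 0.0861, 0.1358]
tool_rot: [-0.024, 1.0, 0.0, -0.0]
wrist_force: [0.9, -0.1, -2.0]
opening: 0.0552
finger_force: 33.9
time_s: 19.07
tool_pos: [0.5437, 0.0862, 0.0469]
tool_rot: [-0.024, 1.0, 0.0, -0.0]
wrist_force: [0.1, -0.1, -2.7]
opening: 0.0557
finger_force: 34.0
time_s: 19.73
tool_pos: [0.5442, 0.0862, 0.0448]
tool_rot: [-0.024, 1.0, -0.0, 0.0]
wrist_force: [0.1, 0.1, -2.9]
opening: 0.0556
finger_force: 34.0
```

```bash
python3 -m jog '[[0,0,0.3,0,0,0,0.5],[0,0,0.3,0,0,0,0.5],[0,0,0.3,0,0,0,0.5],[0,0,0.3,0,0,0,0.5],[0,0,0.3,0,0,0,0.5],[0,0,0,0,0,0,0.5],[0,0,0,0,0,0,0.5],[0,0,0,0,0,0,0.5]]'
```

```text
time_s: 20.4
tool_pos: [0.5442, 0.0862, 0.0448]
tool_rot: [-0.024, 1.0, -0.0, 0.0]
wrist_force: [-6.9, -1.3, 13.4]
opening: 0.0557
finger_force: 35.9
```

```bash
python3 -m jog '[[0,0,0,0,0,0,0.4],[0,0,0,0,0,0,0.3],[0,0,0,0,0,0,0.2],[0,0,0,0,0,0,0.1],[0,0,0,0,0,0,0],[0,0,0,0,0,0,0],[0,0,0,0,0,0,0],[0,0,0,0,0,0,0]]' >/dev/null
python3 -m jog '[[0,0,-15,0,0,0,0],[0,0,-15,0,0,0,0],[0,0,-15,0,0,0,0],[0,0,-15,0,0,0,0],[0,0,-15,0,0,0,0],[0,0,-15,0,0,0,0],[0,0,-15,0,0,0,0],[0,0,-15,0,0,0,0]]' 
python3 -m jog '[[8,0,0,0,-0.109,0,0],[8,0,0,0,-0.109,0,0],[8,0,0,0,-0.109,0,0],[8,0,0,0,-0.109,0,0],[8,0,0,0,-0.109,0,0],[8,0,0,0,-0.109,0,0],[8,0,0,0,-0.109,0,0],[8,0,0,0,-0.109,0,0]]'
python3 - <<'E'
from carton import *
o,T=st(); delta([447,81,125])
c=calibration("wrist"); print("cam pos",np.round(-np.array(c["R"]).T@np.array(c["t"])*1000))
carton(.072,.098,(.46,.66),(.02,.16),"w4")
E
```

```text
time_s: 21.73
tool_pos: [0.5438, 0.0862, 0.1637]
tool_rot: [-0.024, 1.0, -0.0, -0.0]
wrist_force: [0.1, -0.5, -0.2]
opening: 0.0854
finger_force: 0.0
time_s: 22.4
tool_pos: [0.4923, 0.0915, 0.1447]
tool_rot: [-0.028, 0.928, 0.02, 0.372]
wrist_force: [0.2, 0.8, 1.0]
opening: 0.0853
finger_force: 0.0
t 22.4 pos [492.3  91.5 144.7] yawx -3.089 z [ 0.689  0.058 -0.722] F [0.2 0.8 1. ] op 85.3 ff 0.0 q [-0.17 -0.28  2.45  0.66  0.29 -2.37]
t 22.4 pos [492.3  91.5 144.7] yawx -3.089 z [ 0.689  0.058 -0.722] F [0.2 0.8 1. ] op 85.3 ff 0.0 q [-0.17 -0.28  2.45  0.66  0.29 -2.37]
delta tool mm [ 46.6  -7.8 -17.6]
cam pos [342.  81. 199.]
carton top z 83.9 c [547.2  87.6] [125.   55.1] 2.8 6244
[[483. 112.]
 [486.  57.]
 [611.  63.]
 [608. 118.]]
```

View pics/w4.png

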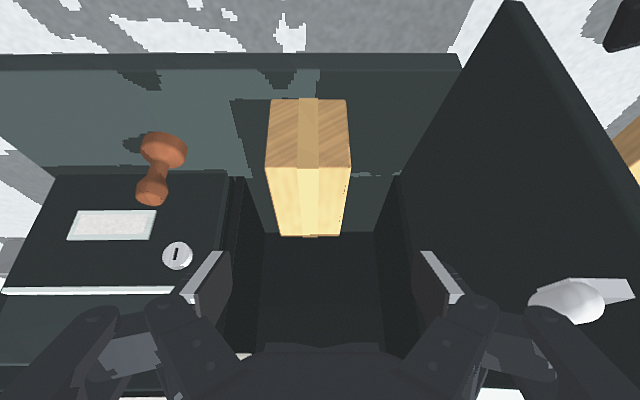

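The wrist view, now tilted, shows the carton standing on the ledge at columns 265–350, rows 98–237, pointing into the open box. The door is at the right and the stamp, at (160,165), is untouched. Computing the tilted regrip.

Run:
```python
from h import *
o,T=st(); print(np.round(T,3)); d=delta([530,86,46])
y=.049; t=np.arccos(-T[2,2]); zt=np.array([np.sin(t)*np.cos(y),np.sin(t)*np.sin(y),-np.cos(t)]); yt=np.array([-np.sin(y),np.cos(y),0]); Tt=np.stack([np.cross(yt,zt),yt,zt],1)
print("tilt",t,"rotvec in tool",np.round(Rt.from_matrix(T.T@Tt).as_rotvec(),3))
```

```text
t 22.45 pos [491.7  92.7 143.7] yawx -3.088 z [ 0.689  0.062 -0.722] F [-1.1 -0.  -1.9] op 85.3 ff 0.0 q [-0.17 -0.28  2.45  0.68  0.29 -2.39]
[[-0.722 -0.07   0.689]
 [-0.038  0.997  0.062]
 [-0.691  0.018 -0.722]]
t 22.45 pos [491.7  92.7 143.7] yawx -3.088 z [ 0.689  0.062 -0.722] F [-1.1 -0.  -1.9] op 85.3 ff 0.0 q [-0.17 -0.28  2.45  0.68  0.29 -2.39]
delta tool mm [ 40.2 -11.2  96.6]
tilt 0.7634656939020888 rotvec in tool [ 0.028 -0.     0.003]
```

```bash
python3 -m jog '[[2.5,-0.8,6,0.0035,0,0,0],[2.5,-0.8,6,0.0035,0,0,0],[2.5,-0.8,6,0.0035,0,0,0],[2.5,-0.8,6,0.0035,0,0,0],[2.5,-0.8,6,0.0035,0,0,0],[2.5,-0.8,6,0.0035,0,0,0],[2.5,-0.8,6,0.0035,0,0,0],[2.5,-0.8,6,0.0035,0,0,0]]'
python3 - <<'E'
from h import *
delta([530,86,46])
o,T=st(); print(np.round(T[:,1],3))
E
```

```text
time_s: 23.12
tool_pos: [0.5147, 0.0869, 0.0978]
tool_rot: [-0.024, 0.928, 0.008, 0.372]
wrist_force: [0.4, 1.0, -0.2]
opening: 0.0851
finger_force: 0.0
t 23.12 pos [514.7  86.9  97.8] yawx -3.089 z [ 0.69   0.032 -0.723] F [ 0.4  1.  -0.2] op 85.1 ff 0.0 q [-0.14 -0.06  2.41  1.29  0.14 -3.  ]
delta tool mm [24.7 -1.5 48. ]
t 23.12 pos [514.7  86.9  97.8] yawx -3.089 z [ 0.69   0.032 -0.723] F [ 0.4  1.  -0.2] op 85.1 ff 0.0 q [-0.14 -0.06  2.41  1.29  0.14 -3.  ]
[-0.05   0.999 -0.003]
```

```bash
cat > kin.py <<'E'
import numpy as np
from scipy.optimize import least_squares
from scipy.spatial.transform import Rotation as Rt
D=[(225.9,-528.5,350.9,-1.37,.11,1.45),(483.1,47.5,351.1,-.15,-.10,1.66),(558.1,43.1,158,-.13,.22,1.72),(446.5,183.2,158,.14,.06,1.90),(452.4,222.3,365.4,.22,-.06,1.60),(455.6,-336.1,363.8,-.85,.08,1.45),(481,-335.9,56.5,-.81,.42,1.69),(440.6,85.6,136,-.07,.01,2.0),(225.9,-528.3,230.5,-1.373,.1814,1.608)]
D=np.array(D); r=np.hypot(D[:,0],D[:,1]); az=np.arctan2(D[:,1],D[:,0])
d=np.median(r*np.sin(az-D[:,3])); re=np.sqrt(r**2-d**2)
f=lambda p:np.r_[p[0]+p[1]*np.sin(D[:,4])+p[2]*np.sin(D[:,4]+D[:,5])-re, p[3]+p[1]*np.cos(D[:,4])+p[2]*np.cos(D[:,4]+D[:,5])-D[:,2]]
s=least_squares(f,[0,400,400,0],x_scale=100); p=s.x
# tool length from tilted pose q
def wrist(q,Lt):
    rr=p[0]+p[1]*np.sin(q[1])+p[2]*np.sin(q[1]+q[2]); z=p[3]+Lt+p[1]*np.cos(q[1])+p[2]*np.cos(q[1]+q[2])
    c,s_=np.cos(q[0]),np.sin(q[0]); return np.array([rr*c-d*s_,rr*s_+d*c,z])
tz=[((514.7,86.9,97.8),(.69,.032,-.723),(-.14,-.06,2.41)),((491.7,92.7,143.7),(.689,.062,-.722),(-.17,-.28,2.45))]
Lt=np.median([least_squares(lambda L:wrist(q,L[0])-(np.array(t)-L[0]*np.array(z)),[200.]).x[0] for t,z,q in tz])
def ik(tcp,tilt,yaw=.049):
    zt=np.array([np.sin(tilt)*np.cos(yaw),np.sin(tilt)*np.sin(yaw),-np.cos(tilt)])
    W=np.array(tcp)-Lt*zt; R=np.hypot(W[0],W[1]); q1=np.arctan2(W[1],W[0])-np.arcsin(d/R); rr=np.sqrt(R*R-d*d)-p[0]; z=W[2]-p[3]-Lt
    D2=rr*rr+z*z; c3=(D2-p[1]**2-p[2]**2)/(2*p[1]*p[2]); q3=np.arccos(np.clip(c3,-1,1)); q2=np.arctan2(rr,z)-np.arctan2(p[2]*np.sin(q3),p[1]+p[2]*np.cos(q3))
    s=q2+q3; fa=np.array([np.sin(s)*np.cos(q1),np.sin(s)*np.sin(q1),np.cos(s)]); dn=np.array([np.cos(s)*np.cos(q1),np.cos(s)*np.sin(q1),-np.sin(s)]); sd=np.array([-np.sin(q1),np.cos(q1),0])
    q5=np.arccos(np.clip(zt@fa,-1,1)); q4=np.arctan2(zt@sd,zt@dn); 
    return np.round([q1,q2,q3,q4,q5,c3],2),np.round(W)
E
python3 - <<'E'
from kin import *
print("d",d,"p",p,"res",np.abs(s.fun).max(),"Lt",Lt)
print(ik((514.7,86.9,97.8),.763))
for tilt in (.5,.6,.7,.8,1.0,1.2):
    for tcp in [(480,83,70),(530,86,40),(600,88,40),(640,90,40),(672,92,40)]: print(tilt,tcp,*ik(tcp,tilt))
E
```

```text
d 117.67964233367184 p [ -8.22911229 361.18233101 513.01530149 -11.46092703] res 26.57146579971493 Lt 257.14652421308597
(array([-0.12, -0.2 ,  2.43,  0.66,  0.19, -0.76]), array([337.,  78., 284.]))
0.5 (480, 83, 70) [-0.12 -0.16  2.37  0.18  0.44 -0.72] [357.  77. 296.]
0.5 (530, 86, 40) [-0.09  0.06  2.24  0.2   0.36 -0.62] [407.  80. 266.]
0.5 (600, 88, 40) [-0.08  0.24  2.03  0.16  0.38 -0.45] [477.  82. 266.]
0.5 (640, 90, 40) [-0.07  0.33  1.91  0.14  0.4  -0.34] [517.  84. 266.]
0.5 (672, 92, 40) [-0.06  0.41  1.81  0.12  0.42 -0.24] [549.  86. 266.]
0.6 (480, 83, 70) [-0.13 -0.2   2.44  0.31  0.33 -0.76] [335.  76. 282.]
0.6 (530, 86, 40) [-0.1   0.03  2.3   0.38  0.23 -0.67] [385.  79. 252.]
0.6 (600, 88, 40) [-0.08  0.21  2.1   0.31  0.24 -0.5 ] [455.  81. 252.]
0.6 (640, 90, 40) [-0.07  0.31  1.98  0.26  0.26 -0.4 ] [495.  83. 252.]
0.6 (672, 92, 40) [-0.06  0.38  1.88  0.23  0.29 -0.31] [527.  85. 252.]
0.7 (480, 83, 70) [-0.14 -0.23  2.5   0.6   0.22 -0.8 ] [315.  75. 267.]
0.7 (530, 86, 40) [-0.11  0.02  2.36  0.97  0.12 -0.71] [365.  78. 237.]
0.7 (600, 88, 40) [-0.09
[... 589 characters left out ...]
2  2.65  2.53  0.34 -0.88] [264.  72. 209.]
1.0 (530, 86, 40) [-0.14  0.07  2.49  2.76  0.43 -0.79] [314.  75. 179.]
1.0 (600, 88, 40) [-0.11  0.24  2.29  2.8   0.4  -0.66] [384.  77. 179.]
1.0 (640, 90, 40) [-0.09  0.32  2.17  2.81  0.37 -0.57] [424.  79. 179.]
1.0 (672, 92, 40) [-0.08  0.39  2.08  2.81  0.34 -0.49] [456.  81. 179.]
1.2 (480, 83, 70) [-0.2  -0.08  2.69  2.77  0.69 -0.9 ] [241.  71. 163.]
1.2 (530, 86, 40) [-0.15  0.2   2.52  2.87  0.78 -0.81] [291.  74. 133.]
1.2 (600, 88, 40) [-0.12  0.33  2.32  2.91  0.72 -0.68] [361.  76. 133.]
1.2 (640, 90, 40) [-0.1   0.41  2.21  2.92  0.68 -0.6 ] [401.  78. 133.]
1.2 (672, 92, 40) [-0.09  0.46  2.12  2.93  0.65 -0.52] [433.  80. 133.]
```

```bash
python3 -m jog '[[3,-0.1,-5,0,0,0,0],[3,-0.1,-5,0,0,0,0],[3,-0.1,-5,0,0.023,0,0],[3,-0.1,-5,0,0.028,0,0],[3,-0.1,-5,0,0.028,0,0],[3,-0.1,-5,0,0.028,0,0],[3,-0.1,-5,0,0.028,0,0],[3,-0.1,-5,0,0.028,0,0]]'
python3 - <<'E'
from h import *
o,T=st(); d=delta([472,84,37])
y=.049; t=.6; zt=np.array([np.sin(t)*np.cos(y),np.sin(t)*np.sin(y),-np.cos(t)]); yt=np.array([-np.sin(y),np.cos(y),0]); Tt=np.stack([np.cross(yt,zt),yt,zt],1)
print("tool y",np.round(T[:,1],3),"rotvec in tool",np.round(Rt.from_matrix(T.T@Tt).as_rotvec(),3))
E
```

```text
time_s: 23.78
tool_pos: [0.4738, 0.0847, 0.1114]
tool_rot: [-0.025, 0.953, 0.007, 0.303]
wrist_force: [-0.0, 0.3, -0.0]
opening: 0.0852
finger_force: 0.0
t 23.78 pos [473.8  84.7 111.4] yawx -3.089 z [ 0.577  0.028 -0.816] F [-0.   0.3 -0. ] op 85.2 ff 0.0 q [-0.15 -0.21  2.41  0.33  0.36 -2.04]
t 23.78 pos [473.8  84.7 111.4] yawx -3.089 z [ 0.577  0.028 -0.816] F [-0.   0.3 -0. ] op 85.2 ff 0.0 q [-0.15 -0.21  2.41  0.33  0.36 -2.04]
delta tool mm [44.5 -0.5 59.6]
tool y [-0.051  0.999 -0.002] rotvec in tool [-0.001  0.016  0.003]
```

```bash
python3 -m jog '[[5.6,-0.1,7.4,0,0,0,0.7],[5.6,-0.1,7.4,0,0,0,0.7],[5.6,-0.1,7.4,0,0,0,0.7],[5.6,-0.1,7.4,0,0,0,0.7],[5.6,-0.1,7.4,0,0,0,0.7],[5.6,-0.1,7.4,0,0,0,0.7],[5.6,-0.1,7.4,0,0,0,0.7],[5.6,-0.1,7.4,0,0,0,0.7]]' 60
python3 -m jog '[[-4.1,0,2.9,0,0,0,0.7],[-8.2,0,5.8,0,0,0,0.7],[-8.2,0,5.8,0,0,0,0.7],[-8.2,0,5.8,0,0,0,0.7],[-8.2,0,5.8,0,0,0,0.7],[-8.2,0,5.8,0,0,0,0.7],[-8.2,0,5.8,0,0,0,0.7],[-4.1,0,2.9,0,0,0,0.7]]'
python3 - <<'E'
from carton import *
st()
im,d=read_camera("scene"); P=cloud(calibration("scene"),d)*1000; hsv=cv2.cvtColor(im,cv2.COLOR_RGB2HSV); z=P[...,2]
m=(hsv[...,0]<30)&(hsv[...,1]>60)&(P[...,0]>460)&(P[...,0]<700)&(P[...,1]>20)&(P[...,1]<170)&(z>15); q=P[m]; print(len(q), np.round(np.nanpercentile(q,[1,99],axis=0)) if len(q) else 0)
carton(.072,.098,(.46,.70),(.02,.18),"w5")
E
```

```text
time_s: 24.45
tool_pos: [0.4724, 0.0845, 0.0371]
tool_rot: [-0.025, 0.952, 0.008, 0.304]
wrist_force: [0.4, 0.0, -0.6]
opening: 0.0257
finger_force: 0.0
time_s: 25.12
tool_pos: [0.5437, 0.0882, 0.0381]
tool_rot: [-0.025, 0.952, 0.008, 0.305]
wrist_force: [-1.9, -0.6, -0.9]
opening: 0.0255
finger_force: 0.9
t 25.12 pos [543.7  88.2  38.1] yawx -3.089 z [ 0.58   0.03  -0.814] F [-1.9 -0.6 -0.9] op 25.5 ff 0.9 q [-0.11  0.18  2.25  0.79  0.13 -2.49]
539 [[549.  24.  32.]
 [676. 103.  87.]]
carton top z 75.8 c [555.4  89.7] [35.5 36.6] 3.1 1384
[[537. 107.]
 [539.  70.]
 [574.  72.]
 [572. 109.]]
```

View pics/w5.png

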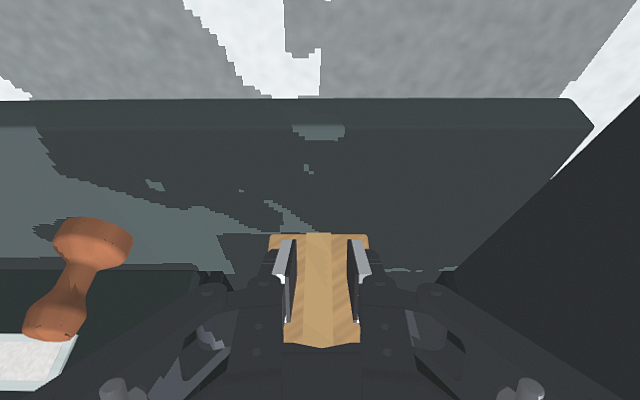

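The wrist view shows both fingertips squarely on the carton's end face (edges at columns 270–370, row 235), and the carton is going in straight. I'll keep pushing.

```bash
python3 -m jog '[[-4.1,0,2.9,0,0.006,0,0.7],[-5.7,0,4.0,0,0.006,0,0.7],[-5.7,0,4.0,0,0.006,0,0.7],[-5.7,0,4.0,0,0.006,0,0.7],[-5.7,0,3.8,0,0.006,0,0.7],[-5.7,0,3.8,0,0.006,0,0.7],[-5.7,0,3.8,0,0.006,0,0.7],[-4.1,0,2.7,0,0.006,0,0.7]]'
python3 - <<'E'
from h import *
delta([633,92.5,37])
im,d=read_camera("top"); P=cloud(calibration("top"),d)*1000; save("t3",cv2.resize(im[95:225,230:360],(520,520)))
E
```

```text
time_s: 25.88
tool_pos: [0.5929, 0.0908, 0.0372]
tool_rot: [-0.025, 0.959, 0.007, 0.281]
wrist_force: [-2.9, -1.0, 0.5]
opening: 0.0256
finger_force: 1.2
t 25.88 pos [592.9  90.8  37.2] yawx -3.089 z [ 0.538  0.027 -0.842] F [-2.9 -1.   0.5] op 25.6 ff 1.2 q [-0.09  0.27  2.1   0.35  0.21 -2.03]
delta tool mm [-33.7  -0.4  21.8]
```

View pics/t3.png

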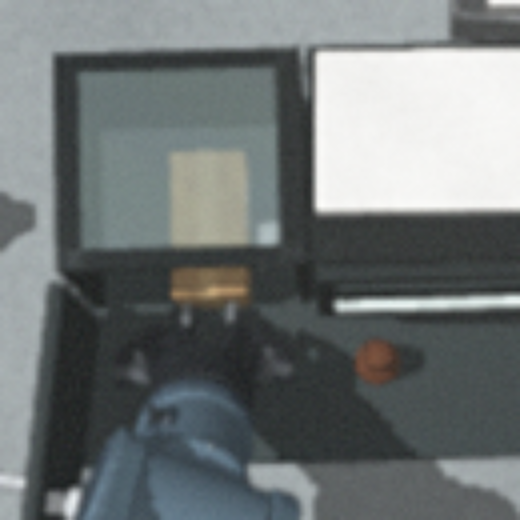

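The top view shows the carton going in straight, its front end at row 300, with the stamp at (378,362) clear. Continuing slowly.

```bash
python3 -m jog '[[-3.4,0,2.15,0,0,0,0.7],[-3.4,0,2.15,0,0,0,0.7],[-3.4,0,2.15,0,0,0,0.7],[-3.4,0,2.15,0,0,0,0.7],[-3.4,0,2.15,0,0,0,0.7],[-3.4,0,2.15,0,0,0,0.7],[-2.5,0,1.6,0,0,0,0.7],[-1.7,0,1.1,0,0,0,0.7]]' 
python3 -m jog '[[-0.85,0,0.55,0,0,0,0.7],[-0.85,0,0.55,0,0,0,0.7],[-0.85,0,0.55,0,0,0,0.7],[-0.85,0,0.55,0,0,0,0.7],[-0.85,0,0.55,0,0,0,0.7],[0,0,0,0,0,0,0.7],[0,0,0,0,0,0,0.7],[0,0,0,0,0,0,0.7]]'
```

```text
time_s: 26.6
tool_pos: [0.6225, 0.0924, 0.0372]
tool_rot: [-0.025, 0.959, 0.007, 0.281]
wrist_force: [-1.7, -0.2, 0.6]
opening: 0.0259
finger_force: 1.0
time_s: 27.27
tool_pos: [0.6261, 0.0927, 0.0371]
tool_rot: [-0.025, 0.959, 0.007, 0.28]
wrist_force: [-10.0, -3.0, 9.0]
opening: 0.0256
finger_force: 5.6
```

```bash
python3 -m jog '[[-0.4,0,0.26,0,0,0,0.7],[-0.4,0,0.26,0,0,0,0.7],[0,0,0,0,0,0,0.7],[0,0,0,0,0,0,0.7],[0,0,0,0,0,0,0.7],[0,0,0,0,0,0,0.7],[0,0,0,0,0,0,0.7],[0,0,0,0,0,0,0.7]]'
python3 - <<'E'
from h import *
im,d=read_camera("top"); c=calibration("top"); hsv=cv2.cvtColor(im,cv2.COLOR_RGB2HSV)
save("t4",cv2.resize(im[95:180,240:310],(560,680))[:600])
E
```

```text
time_s: 27.93
tool_pos: [0.6263, 0.0927, 0.037]
tool_rot: [-0.025, 0.96, 0.007, 0.28]
wrist_force: [-19.0, -4.4, 15.0]
opening: 0.0258
finger_force: 9.8
```

View pics/t4.png

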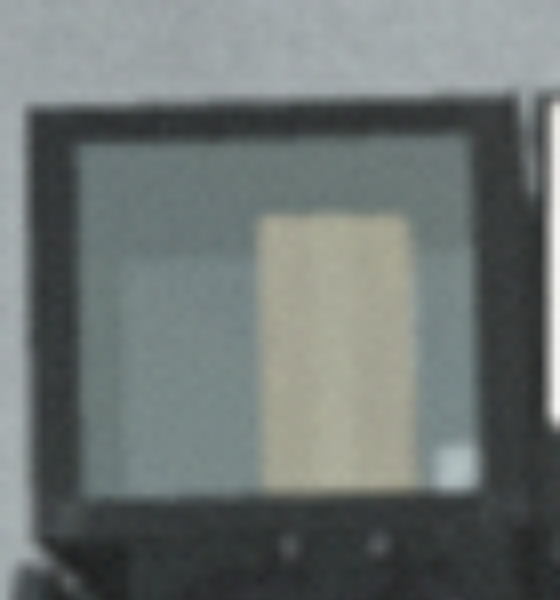

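The crop shows the carton's far top edge at row 212 and the floor/back-wall line at row 255. Casting both onto their heights checks the contact.

Run:
```python
from h import *
c=calibration("top")
print(onplane(c,265,95+255/8,.02)*1000, onplane(c,282,95+212/8,.084)*1000, onplane(c,240+260/8,95+215/8,.084)*1000, onplane(c,240+410/8,95+212/8,.084)*1000)
```

```text
[741.85990322 152.23623321  20.        ] [744.51803216  93.74076428  84.        ] [742.54148407 122.39508347  84.        ] [745.31729701  65.79365529  84.        ]
```

Both agree within about 1 mm (744.5 against roughly 744.7 for the wall at that y), and the force rises with no movement, so the carton is against the back. I'll retract, then go to the handle.

```bash
python3 -m jog '[[3,0,-1.9,0,0,0,0.7],[8.5,0,-5.4,0,0,0,0.7],[10.1,0,-6.5,0,0,0,0.7],[10.1,0,-6.5,0,0,0,0.7],[10.1,0,-6.5,0,0,0,0.7],[10.1,0,-6.5,0,0,0,0.7],[10.1,0,-6.5,0,0,0,0.7],[10.1,0,-6.5,0,0,0,0.7]]' 
python3 -m jog '[[-17.8,0,-27.8,0,0,0,0.7],[-17.8,0,-27.8,0,0,0,0.7],[-17.8,0,-27.8,0,0,0,0.7],[-17.8,0,-27.8,0,0,0,0.7],[-17.8,0,-27.8,0,0,0,0.7],[-17.8,0,-27.8,0,0,0,0.7],[-17.8,0,-27.8,0,0,0,0.7],[-17.8,0,-27.8,0,0,0,0.7]]' 
python3 -m jog '[[0,0,-5,0,0.071,0,0.4],[0,0,-5,0,0.071,0,0.4],[0,0,-5,0,0.071,0,0.4],[0,0,-5,0,0.071,0,0.4],[0,0,-5,0,0.071,0,0.4],[0,0,-5,0,0.071,0,0.4],[0,0,-5,0,0.071,0,0.4],[0,0,-5,0,0.071,0,0.4]]' 
for i in 1 2; do python3 -m jog '[[0,0,0,0,0,0.1,0.4],[0,0,0,0,0,0.1,0.4],[0,0,0,0,0,0.1,0.4],[0,0,0,0,0,0.1,0.4],[0,0,0,0,0,0.1,0.4],[0,0,0,0,0,0.1,0.4],[0,0,0,0,0,0.1,0.4],[0,0,0,0,0,0.1,0.4]]' >/dev/null; done
python3 - <<'E'
from h import *
o,T=st(); delta([452.5,222.3,365]); print(np.round(T[:,1],3))
c=calibration("top"); im,d=read_camera("top"); P=cloud(c,d)*1000; z=P[...,2]
f=P[(z>190)&(z<215)&(P[...,0]>400)&(P[...,0]<585)&(P[...,1]>120)&(P[...,1]<240)]
g=f[(f[:,0]<570)&(f[:,1]<205)]; print("door top line",np.polyfit(g[:,0]-500,g[:,1],1),len(g))
h=f[(f[:,1]>205)]; print("handle top",np.round(np.median(h,0)),np.round(h.min(0)),np.round(h.max(0)),len(h))
E
```

```text
time_s: 28.65
tool_pos: [0.542, 0.0881, 0.0377]
tool_rot: [-0.025, 0.959, 0.007, 0.282]
wrist_force: [0.2, 0.2, -0.3]
opening: 0.0256
finger_force: 0.0
time_s: 29.32
tool_pos: [0.5418, 0.0885, 0.3034]
tool_rot: [-0.025, 0.959, 0.007, 0.282]
wrist_force: [1.2, 0.4, -0.3]
opening: 0.0258
finger_force: 0.0
time_s: 29.98
tool_pos: [0.5298, 0.088, 0.3395]
tool_rot: [-0.027, 1.0, 0.0, 0.0]
wrist_force: [-0.4, -0.6, 0.1]
opening: 0.0507
finger_force: 0.0
t 31.32 pos [529.7  87.9 338.8] yawx 1.59 z [ 0.003  0.    -1.   ] F [0.6 0.  0.3] op 51.4 ff 0.0 q [-0.06  0.02  1.56  0.    1.55 -0.08]
t 31.32 pos [529.7  87.9 338.8] yawx 1.59 z [ 0.003  0.    -1.   ] F [0.6 0.  0.3] op 51.4 ff 0.0 q [-0.06  0.02  1.56  0.    1.55 -0.08]
delta tool mm [135.8 -74.6 -26.4]
[1.    0.019 0.003]
door top line [-6.67405004e-02  1.89354210e+02] 232
handle top [456. 211. 199.] [451. 205. 195.] [459. 217. 206.] 19
```

```bash
python3 -m jog '[[17,-9.3,-3.3,0,0,0,0.4],[17,-9.3,-3.3,0,0,0,0.4],[17,-9.3,-3.3,0,0,0,0.4],[17,-9.3,-3.3,0,0,0,0.4],[17,-9.3,-3.3,0,0,0,0.4],[17,-9.3,-3.3,0,0,0,0.4],[17,-9.3,-3.3,0,0,0,0.4],[17,-9.3,-3.3,0,0,0,0.4]]' >/dev/null
python3 - <<'E'
from h import *
st(); c=calibration("wrist"); im,d=read_camera("wrist"); P=cloud(c,d)*1000; z=P[...,2]
b=(im.min(2)>110)&(z>110)&(z<206)&(P[...,0]>410)&(P[...,0]<520)&(P[...,1]>185)&(P[...,1]<270)
for z0 in range(110,205,15):
    q=P[b&(z>z0)&(z<z0+15)]
    if len(q)>3: print(z0,len(q),np.round(np.median(q,0)),np.round(q.min(0)),np.round(q.max(0)))
g=P[(z>198)&(z<213)&(im.max(2)<110)&(P[...,0]>420)&(P[...,0]<575)&(P[...,1]>165)&(P[...,1]<205)]; print("door",np.polyfit(g[:,0]-500,g[:,1],1),len(g))
E
```

```text
t 32.03 pos [451.6 222.9 365.2] yawx 1.597 z [ 0.003  0.    -1.   ] F [0.6 1.1 1.3] op 51.3 ff 0.0 q [ 0.22 -0.07  1.6  -0.    1.6   0.2 ]
110 33 [450. 224. 118.] [448. 202. 115.] [459. 240. 125.]
125 13 [455. 239. 133.] [451. 237. 127.] [460. 240. 140.]
140 14 [455. 240. 148.] [451. 238. 140.] [459. 240. 154.]
155 17 [456. 240. 163.] [451. 238. 155.] [459. 240. 170.]
170 21 [454. 240. 178.] [451. 237. 170.] [460. 240. 184.]
185 248 [454. 223. 199.] [449. 200. 186.] [460. 240. 200.]
200 103 [454. 218. 200.] [450. 200. 200.] [458. 238. 202.]
door [-7.00868782e-02  1.92248105e+02] 1810
```

The wrist cloud puts the bar axis at about (455,235) mm, so the door now stands at roughly 1.69 rad. Regripping there.

```bash
python3 -m jog '[[3,0.9,0,0,0,0,0.4],[3,0.9,0,0,0,0,0.4],[3,0.9,0,0,0,0,0.4],[3,0.9,0,0,0,0,0.4],[0,0,0,0,0,0.024,0.4],[0,0,0,0,0,0.024,0.4],[0,0,0,0,0,0.024,0.4],[0,0,0,0,0,0.024,0.4]]' 
python3 -m jog '[[0,0,26,0,0,0,0.4],[0,0,26,0,0,0,0.4],[0,0,26,0,0,0,0.4],[0,0,26,0,0,0,0.4],[0,0,26,0,0,0,0.4],[0,0,26,0,0,0,0.4],[0,0,26,0,0,0,0.4],[0,0,26,0,0,0,0.4]]' 
python3 -m jog '[[0,0,0,0,0,0,0.6],[0,0,0,0,0,0,0.7],[0,0,0,0,0,0,0.8],[0,0,0,0,0,0,0.9],[0,0,0,0,0,0,1],[0,0,0,0,0,0,1],[0,0,0,0,0,0,1],[0,0,0,0,0,0,1]]' 60
```

```text
time_s: 32.75
tool_pos: [0.4557, 0.2338, 0.365]
tool_rot: [0.733, 0.68, 0.001, 0.001]
wrist_force: [-0.2, 1.0, 0.1]
opening: 0.0513
finger_force: 0.0
time_s: 33.42
tool_pos: [0.4561, 0.2338, 0.156]
tool_rot: [0.733, 0.68, 0.001, 0.001]
wrist_force: [0.4, -0.2, 0.2]
opening: 0.0514
finger_force: 0.0
time_s: 34.08
tool_pos: [0.4558, 0.2348, 0.159]
tool_rot: [0.732, 0.681, 0.001, 0.0]
wrist_force: [-6.4, 1.7, 2.5]
opening: 0.0091
finger_force: 58.4
```

```bash
for i in 1 2; do python3 -m jog '[[-9.75,-2.53,0,0,0,-0.07,1],[-9.75,-2.53,0,0,0,-0.07,1],[-9.75,-2.53,0,0,0,-0.07,1],[-9.75,-2.53,0,0,0,-0.07,1],[-9.75,-2.53,0,0,0,-0.07,1],[-9.75,-2.53,0,0,0,-0.07,1],[-9.75,-2.53,0,0,0,-0.07,1],[-9.75,-2.53,0,0,0,-0.07,1]]'; done; python3 -c "
from h import *
st()"
```

```text
time_s: 34.75
tool_pos: [0.4491, 0.1545, 0.159]
tool_rot: [0.514, 0.858, 0.0, 0.001]
wrist_force: [-5.6, 0.9, 3.1]
opening: 0.0087
finger_force: 59.3
time_s: 35.42
tool_pos: [0.4865, 0.0833, 0.159]
tool_rot: [0.257, 0.966, -0.0, 0.002]
wrist_force: [-2.5, -1.2, 1.2]
opening: 0.0087
finger_force: 58.9
t 35.42 pos [486.5  83.3 159. ] yawx 2.621 z [ 0.003 -0.001 -1.   ] F [-2.5 -1.2  1.2] op 8.7 ff 58.9 q [-0.07  0.08  1.88 -0.    1.18 -1.12]
```

```bash
python3 -m jog '[[-5.55,-1.53,0,0,0,-0.04,1],[-5.55,-1.53,0,0,0,-0.04,1],[-5.55,-1.53,0,0,0,-0.04,1],[-5.55,-1.53,0,0,0,-0.04,1],[-5.55,-1.53,0,0,0,-0.04,1],[-5.55,-1.53,0,0,0,-0.04,1],[-5.55,-1.53,0,0,0,-0.04,1],[-5.55,-1.53,0,0,0,-0.04,1]]'
python3 -m jog '[[-2.77,-0.79,0,0,0,-0.02,1],[-2.77,-0.79,0,0,0,-0.02,1],[-2.77,-0.79,0,0,0,-0.02,1],[-2.77,-0.79,0,0,0,-0.02,1],[-2.77,-0.79,0,0,0,-0.02,1],[-2.77,-0.79,0,0,0,-0.02,1],[-2.77,-0.79,0,0,0,-0.02,1],[-2.77,-0.79,0,0,0,-0.02,1]]'
python3 -m jog '[[-1.38,-0.41,0,0,0,-0.01,1],[-1.38,-0.41,0,0,0,-0.01,1],[-1.38,-0.41,0,0,0,-0.01,1],[-1.38,-0.41,0,0,0,-0.01,1],[-1.38,-0.41,0,0,0,-0.01,1],[-1.38,-0.41,0,0,0,-0.01,1],[0,0,0,0,0,0,1],[0,0,0,0,0,0,1]]'; python3 -c "
from h import *
st()"
```

```text
time_s: 36.08
tool_pos: [0.5233, 0.0556, 0.159]
tool_rot: [0.101, 0.995, -0.0, 0.002]
wrist_force: [-0.8, -1.4, -1.1]
opening: 0.0087
finger_force: 58.7
time_s: 36.75
tool_pos: [0.5413, 0.0475, 0.1588]
tool_rot: [0.021, 1.0, 0.0, -0.002]
wrist_force: [-26.7, 1.7, 22.9]
opening: 0.0085
finger_force: 61.8
time_s: 37.42
tool_pos: [0.5478, 0.0458, 0.1584]
tool_rot: [-0.009, 1.0, 0.001, -0.003]
wrist_force: [-21.8, 1.3, 19.0]
opening: 0.0087
finger_force: 61.5
t 37.42 pos [547.8  45.8 158.4] yawx -3.124 z [-0.007  0.001 -1.   ] F [-21.8   1.3  19. ] op 8.7 ff 61.5 q [-0.13  0.21  1.73  0.    1.21 -1.72]
```

```bash
python3 -m jog '[[-1,-0.3,0,0,0,-0.007,1],[-1,-0.3,0,0,0,-0.007,1],[-1,-0.3,0,0,0,-0.007,1],[-1,-0.3,0,0,0,-0.007,1],[-1,-0.3,0,0,0,0,1],[-1,-0.3,0,0,0,0,1],[0,0,0,0,0,0,1],[0,0,0,0,0,0,1]]'; python3 -c "
from h import *
st()"
```

```text
time_s: 38.08
tool_pos: [0.5587, 0.0431, 0.1586]
tool_rot: [-0.022, 1.0, -0.0, 0.002]
wrist_force: [-3.8, 0.3, 5.9]
opening: 0.0086
finger_force: 60.0
t 38.08 pos [558.7  43.1 158.6] yawx -3.097 z [ 0.004 -0.    -1.   ] F [-3.8  0.3  5.9] op 8.6 ff 60.0 q [-0.14  0.22  1.71  0.    1.2  -1.75]
```

The catch has snapped: the TCP is at 558.7 mm, against 558.1 mm when the door was first gripped shut. Releasing and checking.

```bash
python3 -m jog '[[0,0,0,0,0,0,0.8],[0,0,0,0,0,0,0.6],[0,0,0,0,0,0,0.4],[0,0,0,0,0,0,0.4],[0,0,0,0,0,0,0.4],[0,0,0,0,0,0,0.4],[0,0,0,0,0,0,0.4],[0,0,0,0,0,0,0.4]]' 
for i in 1; do python3 -m jog '[[0,0,-26,0,0,0,0.4],[0,0,-26,0,0,0,0.4],[0,0,-26,0,0,0,0.4],[0,0,-26,0,0,0,0.4],[0,0,-26,0,0,0,0.4],[0,0,-26,0,0,0,0.4],[0,0,-26,0,0,0,0.4],[0,0,-26,0,0,0,0.4]]'; done
python3 -m jog '[[22,0,0,0,0,0,0.4],[22,0,0,0,0,0,0.4],[22,0,0,0,0,0,0.4],[22,0,0,0,0,0,0.4],[22,0,0,0,0,0,0.4],[22,0,0,0,0,0,0.4],[22,0,0,0,0,0,0.4],[0,0,0,0,0,0,0.4]]' >/dev/null
python3 - <<'E'
from h import *
im,d=read_camera("top"); c=calibration("top"); save("t5",cv2.resize(im[95:225,235:385],(600,520)))
im,d=read_camera("scene"); P=cloud(calibration("scene"),d)*1000; z=P[...,2]
s=P[(z>70)&(z<190)&(P[...,0]<620)&(P[...,0]>540)&(P[...,1]>55)&(P[...,1]<170)]; print("door front",np.polyfit(s[:,1]-100,s[:,0],1),len(s))
E
```

```text
time_s: 38.75
tool_pos: [0.5581, 0.0428, 0.1574]
tool_rot: [-0.022, 1.0, -0.0, 0.001]
wrist_force: [-0.0, 0.5, -0.4]
opening: 0.051
finger_force: 0.0
time_s: 39.42
tool_pos: [0.5573, 0.0429, 0.3667]
tool_rot: [-0.022, 1.0, -0.0, 0.001]
wrist_force: [1.8, 0.6, -0.5]
opening: 0.0512
finger_force: 0.0
door front [-5.46900910e-02  5.88569255e+02] 1059
```

View pics/t5.png

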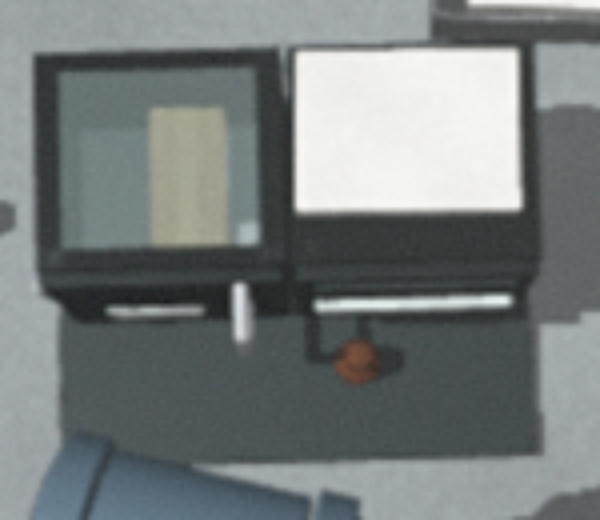

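The top view shows the door flush (its front plane matches the first measurement), the carton against the back wall at (188,175), and the stamp at (358,362) and the envelopes where they were. Handing in.

```bash
python3 -c "
from rig import job_done
print(job_done())"
```

```text
the job is handed in; nothing more can be done
None
```

The job is handed in at about 40 s: the carton is upright against the back wall, the door is latched flush, and the arm is clear. The last views showed the stamp and envelopes unmoved; I did not re-measure the other bystanders.

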